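# Find the tube die that fits the extruder's die holder

## Task

One of the three tube dies on the bench belongs to this die holder: try them on until you find the one whose two holes drop over the holder's dowel pins, and leave it there fully home, flat on the holder with its bridge up. Any die that does not fit goes back flat on the bench. Do not drop the dies, and do not shift or knock over the tub, water bottle, tool jar or test tile.

Things in the scene. Friction and masses are not known exactly. Their poses are not given: they have to be found in the camera images.
- holder: Die holder of the clay extruder, face up on a wooden stand, fixed to the bench: 146 x 146 mm, flat grey face (deck) 40 mm above the bench, 60 mm bore in the middle. Origin: centre of the underside, on the bench; x, y along its sides, z up. It has two dowel pins and two studs. A die fully home lies on the deck between the studs, centre over the bore, its x and y axes along the holder's.
- deck (a point): Centre of the holder's deck, at deck height. The second dowel pin, equal to the first, is screwed into one of three holes, at x, y = (+34, +34), (+34, +4) or (+34, -24) mm from here in the holder's axes; the other two are plugged flush. Which one has the pin changes from time to time and is not reported: look, or try the dies.
- first_pin (a point): Foot, at deck height, of the first steel dowel pin, which always stands at x, y = (-34, -34) mm in the holder's axes. Pins are 12 mm in diameter and 18 mm tall; the top 6 mm tapers to 7 mm.
- stud0 (a point): Top of a threaded stud, 13 mm in diameter, that stands 70 mm above the deck (110 mm above the bench) at x, y = (+62, -62) mm in the holder's axes.
- stud1 (a point): Top of the other, equal stud, at x, y = (-62, +62) mm in the holder's axes.
- die_a: One of three like tube dies, flat on the bench at the start: aluminium plate 100 x 100 x 10 mm with a 44 mm opening, a core in it (30 mm across, 26 mm tall) and a steel bridge across the top as handle. Origin: centre of the underside; z up. Two 14.5 mm through holes for the dowel pins, at x, y = (-34, -34) and (+34, +34) mm. 0.3 to 0.55 kg, centre of mass under the bar's middle.
- die_a_bar (a point): Middle of the bridge bar of die_a, 53 mm above its underside. The bar is 92 mm long along the die's y axis, 10 mm thick along x and 14 mm high; its legs, 12 mm wide, are at y = -38 and +38 mm. A nut, 10 mm across and 4 mm high, sits on its middle; under it, down to 26 mm above the underside, is only an 8 mm stem.
- die_b: One of three like tube dies, flat on the bench at the start: aluminium plate 100 x 100 x 10 mm with a 44 mm opening, a core in it (30 mm across, 26 mm tall) and a steel bridge across the top as handle. Origin: centre of the underside; z up. Two 14.5 mm through holes for the dowel pins, at x, y = (-34, -34) and (+34, +4) mm. 0.3 to 0.55 kg, centre of mass under the bar's middle.
- die_b_bar (a point): Middle of the bridge bar of die_b, 53 mm above its underside. The bar is 92 mm long along the die's y axis, 10 mm thick along x and 14 mm high; its legs, 12 mm wide, are at y = -38 and +38 mm. A nut, 10 mm across and 4 mm high, sits on its middle; under it, down to 26 mm above the underside, is only an 8 mm stem.
- die_c: One of three like tube dies, flat on the bench at the start: aluminium plate 100 x 100 x 10 mm with a 44 mm opening, a core in it (30 mm across, 26 mm tall) and a steel bridge across the top as handle. Origin: centre of the underside; z up. Two 14.5 mm through holes for the dowel pins, at x, y = (-34, -34) and (+34, -24) mm. 0.3 to 0.55 kg, centre of mass under the bar's middle.
- die_c_bar (a point): Middle of the bridge bar of die_c, 53 mm above its underside. The bar is 92 mm long along the die's y axis, 10 mm thick along x and 14 mm high; its legs, 12 mm wide, are at y = -38 and +38 mm. A nut, 10 mm across and 4 mm high, sits on its middle; under it, down to 26 mm above the underside, is only an 8 mm stem.
- tub: White plastic plaster tub, 120 mm across and 135 mm tall, its leftover plaster set hard round a wooden stirring stick that leans to about 45 mm off the axis and reaches 251 mm above the bench; 1.6 kg, loose. Origin: centre of the underside; z up.
- water_bottle: Drinking bottle standing upright, 68 mm across, 250 mm tall, loose. Origin: centre of the underside; z up.
- tool_jar: Terracotta jar of brushes and modelling tools, 74 mm across, jar 110 mm tall, tools up to 250 mm above the bench within 25 mm of the axis; loose. Origin: centre of the underside; z up.
- test_tile: Upright glaze test tile on a small foot, 30 x 40 mm and 78 mm tall, loose and easily tipped. Origin: centre of the foot's underside; z up.
Things that resemble listed ones, but are neither listed nor needed, are in the scene too. What is shaped like the die_b but black or green is not meant.

How it is judged:
At the end, for the whole second after the job is handed in: One die is fully home on the holder: centre within 4 mm of the holder's centre, underside on the deck within 2.5 mm, level within 0.04 rad and square to the holder within 0.08 rad; the other two lie flat on the bench (underside within 4 mm, level within 0.04 rad); all at rest and released (((angle between each of die_a, die_b, die_c's own z axis and vertical below 0.04 rad and linear speed of each of die_a, die_b, die_c below 0.02 m/s and horizontal distance between die_a and holder below 0.004 m and z of die_a in the frame of holder between 0.037 and 0.0425 m and angle between the x axis of die_a and the x axis of holder, either way round below 0.08 rad and height (world z) of die_b between -0.004 and 0.004 m and height (world z) of die_c between -0.004 and 0.004 m) or (angle between each of die_b, die_a, die_c's own z axis and vertical below 0.04 rad and linear speed of each of die_b, die_a, die_c below 0.02 m/s and horizontal distance between die_b and holder below 0.004 m and z of die_b in the frame of holder between 0.037 and 0.0425 m and angle between the x axis of die_b and the x axis of holder, either way round below 0.08 rad and height (world z) of die_a between -0.004 and 0.004 m and height (world z) of die_c between -0.004 and 0.004 m) or (angle between each of die_c, die_a, die_b's own z axis and vertical below 0.04 rad and linear speed of each of die_c, die_a, die_b below 0.02 m/s and horizontal distance between die_c and holder below 0.004 m and z of die_c in the frame of holder between 0.037 and 0.0425 m and angle between the x axis of die_c and the x axis of holder, either way round below 0.08 rad and height (world z) of die_a between -0.004 and 0.004 m and height (world z) of die_b between -0.004 and 0.004 m))); the robot touches nothing.
It fails at once if the plaster tub is pushed more than 2 cm or tipped over (distance of tub from where it was at the start of the episode above 0.02 m or angle between tub's own z axis and vertical above 0.3 rad).
It fails at once if the water bottle is pushed more than 2 cm or tipped over (distance of water_bottle from where it was at the start of the episode above 0.02 m or angle between water_bottle's own z axis and vertical above 0.3 rad).
It fails at once if the tool jar is pushed more than 2 cm or tipped over (distance of tool_jar from where it was at the start of the episode above 0.02 m or angle between tool_jar's own z axis and vertical above 0.3 rad).
It fails at once if the test tile is pushed more than 2 cm or tipped over (distance of test_tile from where it was at the start of the episode above 0.02 m or angle between test_tile's own z axis and vertical above 0.3 rad).
It fails at once if a die is dropped (falls free from more than about 25 mm) ((linear speed of die_a above 0.7 m/s and contact force between die_a and the fingers below 0.05 N) or (linear speed of die_b above 0.7 m/s and contact force between die_b and the fingers below 0.05 N) or (linear speed of die_c above 0.7 m/s and contact force between die_c and the fingers below 0.05 N)).
It also fails if it takes over 72 s, if anything falls off the work surface, if the arm or the gripper's body presses on something with over 40 N, if the wrist force passes 120 N, or if a joint passes its speed limit or range.

## Robot

A 6-joint arm with a two-finger parallel gripper is mounted at the origin on the work surface. World frame = base frame: x ahead of the robot, y to its left, z up, the work surface at z = 0. Lengths are in m, angles in rad, forces in N, time in s.
With the tool pointing down it reaches from about 0.3 to 0.775 m from the base axis. Payload 14.6 kg.
Tool frame: the origin (TCP) lies midway between the tips of the shut fingers; the grasp point (between the pads) lies 19 mm behind it (ctrl.pinch_z is the distance from the TCP to the grasp point, in m); z points along the fingers, y is the line along which they close (so a half turn about z gives the same grasp; the last joint's range is limited). The gripper opens to 94 mm and grips with 3 to 60 N. Pads are 16 mm wide; open, the fingers measure 119 mm over their backs; the gripper's body (75 mm by 177 mm) begins 78 mm behind the grasp point.
Start: joints at [-1.322, 0.3, 1.521, -0, 1.321, -0.067], TCP at [0.171, -0.523, 0.175] pointing down, gripper open.
Joint ranges: [-3.03, 3.03], [-0.79, 2.21], [0.23, 2.52], [-1.04, 4.18], [0, 3.07], [-2.55, 2.55]. Speed limits (rad/s): [2.22, 2.22, 2.57, 3.14, 3.14, 3.14].

## Interface

Orientations are given as [roll, pitch, yaw] about the fixed x, y, z axes, in that order (R = Rz(yaw) Ry(pitch) Rx(roll)).
In Python, from station import ctrl gives the robot as it stands.
- The arm moves only by the tool jog_arm, never from a script. Its argument "motion" is a list of rows, each a list of 7 numbers: the shift along the tool's x, y, z in m, then the turn, a rotation vector about the tool's x, y, z in rad, then the opening, from -1 (shut) to 1 (fully open). In form: [[tx, ty, tz, rx, ry, rz, gripper], ...]. A call has 1 to 5 rows; each row shifts and turns the commanded pose from where the row before left it, along the tool's axes as they then stand; what a row does not reach is not made up. A row lasts 1/10 s, in which the tool goes at most 50 mm and 8.59 degrees, less where a joint would pass 70% of its speed; a pose out of reach is approached as far as the arm can. A call is refused whole if a number of a shift passes 0.05 or a number of a turn 0.15, either way. A call with a gripper value outside its range is refused whole. The fingers move at their own pace and stop on an object; "squeeze" is the grip in N (left out, the last holds). Time passes only in rows, so rows that do not move let the fingers close. It gives the time, the measured TCP pose, the force, the opening and the grip force at its end, in the units of the state.
- ctrl.get_obs(): the state, without advancing time (a new reading comes with each control period).
- ctrl.camera(name): name is "scene" or "top" or "wrist"; returns the picture (420x560x3 uint8, red, green, blue); there is no depth.
- ctrl.camera_model(name): a dict with "intrinsics" (3x3 intrinsics, pixels), "rvec" (rotation vector, rad) and "tvec" (3), from world to camera coordinates, as OpenCV has them. Camera axes: x right, y down, z forward; pixel columns grow to the right and rows downward; lengths in m; the calibration is good to about 2 mm. A picture is of the moment at which its call begins: read the wrist's pose just before it. camera_model takes no time and is no camera call; for the wrist camera it gives the pose at the moment of the call.
- ctrl.hand_in(): hands the job in; it is judged then, once.
The state is a dict: "time_s": time; "qpos": joint angles; "joint_vel": joint speeds; "tau": joint torques, N m; "ee_pos": TCP position; "eef_rot": TCP orientation; "force": force on the tool from outside, world axes, zero at the start; "moment": the same for the moment, N m; "grip_width": finger opening in m; "grip_force": force on a finger pad.
Only numpy, scipy, OpenCV 4.12 (cv2) and the standard library are available. Lean on these libraries where they do the work, as an engineer would, in place of code of your own. Each camera call takes 0.05 s, during which the arm holds its last target. There are 200 camera calls.

## Working session

There is one attempt and no reset: what is moved stays moved. The work goes in short steps, Python scripts to look and compute and a tool call to move; the robot and the scene stay as the last step left them, time stands still between calls to the robot, and variables do not carry over. Pictures are saved under pics/ and viewed, at most 10 in all, crops included, and the job is handed in when it is done.

Besides the shell and the picture viewer there is one more tool, called after ">>>" as a command line: name --pt "numbers of a row" for each row, then --argument value for the rest. jog_arm: Moves the arm, as the interface text tells. Its arguments: {"type":"object","properties":{"motion":{"type":"array"},"squeeze":{"type":"number"}},"required":["motion"]}

```bash
ls; mkdir -p pics; python3 - <<'E'
from station import ctrl
import cv2,numpy as np
for n in("scene","top"):
    im=ctrl.camera(n); cv2.imwrite(f"pics/{n}0.png",im[:,:,::-1]); m=ctrl.camera_model(n); R=cv2.Rodrigues(np.array(m["rvec"]))[0]
    print(n,m["intrinsics"],-R.T@np.array(m["tvec"]).ravel(),R[2])
print(ctrl.get_obs(),ctrl.pinch_z)
E
```

```text
pics
scene [[481.30584561   0.         270.17210952]
 [  0.         481.30584561 213.91539728]
 [  0.           0.           1.        ]] [1.08431729 0.72930899 1.0227703 ] [-0.43364698 -0.49629832 -0.75208927]
top [[426.91575795   0.         272.34392597]
 [  0.         426.91575795 204.05304019]
 [  0.           0.           1.        ]] [0.36236661 0.11385167 1.38947098] [ 0.14224914 -0.01538868 -0.98971126]
{'time_s': 0.1, 'qpos': array([-1.32160601e+00,  3.00410895e-01,  1.52153225e+00,  9.91492870e-06,
        1.32071097e+00, -6.65671420e-02]), 'joint_vel': array([-0.00038933, -0.00254662, -0.00166747, -0.00052072,  0.00124976,
        0.00071241]), 'tau': array([ 9.89371911e-04, -5.32648265e+01, -3.53284764e+01,  7.09819794e-02,
        2.35219690e-02, -7.33900970e-05]), 'ee_pos': array([ 0.17074394, -0.52253472,  0.17474003]), 'eef_rot': array([-3.14053419e+00, -8.01883843e-05,  3.15754956e-01]), 'force': array([0.00372883, 0.91912784, 0.02155429]), 'moment': array([-0.00055069,  0.04785627,  0.06779375]), 'grip_force': 0.0, 'grip_width': 0.09374528877604685} 0.0188
```

View pics/top0.png

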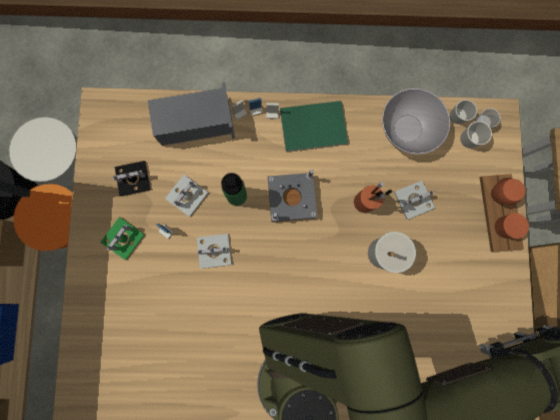

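View pics/scene0.png

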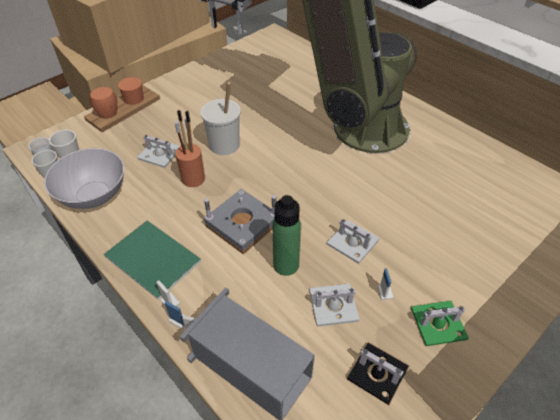

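The top picture shows the holder at (292,197), and three aluminium dies at (186,196), (214,251) and (415,200). The dies at (132,179) and (123,238) are black and green, so they are decoys. The obstacles are the bottle (234,190), jar (370,198), tub (396,253) and tile (164,231). Next I'll enlarge the holder and the three aluminium dies to confirm them.

```bash
cat > h.py <<'E'
import cv2,numpy as np
from station import ctrl
def ray(n,uv,z,m=None):
    m=m or ctrl.camera_model(n); K=np.array(m["intrinsics"]);R=cv2.Rodrigues(np.array(m["rvec"]))[0];t=np.array(m["tvec"]).ravel()
    c=-R.T@t; uv=np.atleast_2d(np.array(uv,float)); d=(np.linalg.inv(K)@np.c_[uv,np.ones(len(uv))].T).T@R
    return (c+d*((z-c[2])/d[:,2])[:,None])[:,:2]
def proj(n,P,m=None):
    m=m or ctrl.camera_model(n)
    return cv2.projectPoints(np.array(P,float).reshape(-1,3),np.array(m["rvec"]),np.array(m["tvec"]),np.array(m["intrinsics"]),None)[0].reshape(-1,2)
E
python3 - <<'E'
from h import *
t=cv2.imread("pics/top0.png");s=cv2.imread("pics/scene0.png")
def c(im,u,v,r=33): return cv2.resize(im[v-r:v+r,u-r:u+r],(200,200),interpolation=cv2.INTER_CUBIC)
pt=[(292,197),(186,196),(214,251),(415,200)]
P=[(*ray("top",p,0.02)[0],0.02) for p in pt]; print(np.round(P,3))
q=proj("scene",P).round().astype(int); print(q)
cv2.imwrite("pics/crops.png",np.vstack([np.hstack([c(t,*p) for p in pt]),np.hstack([c(s,*p,38) for p in q])]))
for n,p,z in [("bottle",(234,190),.2),("jar",(370,198),.1),("tub",(396,253),.135),("tile",(164,231),.05)]: print(n,ray("top",p,z)[0].round(3))
E
```

```text
[[ 0.584  0.029  0.02 ]
 [ 0.579  0.373  0.02 ]
 [ 0.404  0.275  0.02 ]
 [ 0.583 -0.373  0.02 ]]
[[240 221]
 [333 300]
 [351 237]
 [158 149]]
bottle [0.571 0.204]
jar [ 0.573 -0.206]
tub [ 0.406 -0.272]
tile [0.462 0.43 ]
```

View pics/crops.png

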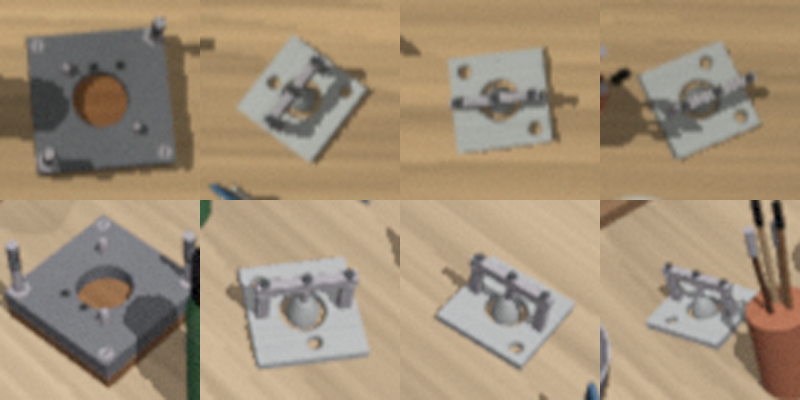

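The crop shows three aluminium dies, and the decoys are excluded by colour.
- **Die at (214,251):** its holes sit diagonally across the bar, so it is die_a.
- **Dies at (186,196) and (415,200):** their hole patterns match die_b and die_c.
- **Holder:** a bright pin stands upper-left at crop (68,68), the +34,+34 hole, and the other two holes look like flush dark plugs. This points to die_a.

I'll check the pin with the wrist camera on the way.

>>> jog_arm --pt "0 0 -0.045 0 0 -0.14 1" --pt "0 0 -0.045 0 0 -0.14 1" --pt "0 0 -0.045 0 0 -0.14 1" --pt "0 0 -0.045 0 0 -0.14 1" --pt "0 0 -0.03 0 0 -0.14 1"

```text
time_s: 0.6
ee_pos: [0.1708, -0.5227, 0.3884]
eef_rot: [3.14, 0.002, 1.022]
force: [0.2, -0.2, -0.5]
grip_width: 0.0938
grip_force: 0.0
```

>>> jog_arm --pt "0 0 0 0 0 -0.14 1" --pt "0 0 0 0 0 -0.14 1" --pt "0 0 0 0 0 -0.14 1" --pt "0 0 0 0 0 -0.13 1"

```text
time_s: 1.0
ee_pos: [0.1708, -0.5228, 0.3849]
eef_rot: [-3.141, -0.001, 1.572]
force: [0.2, -0.3, -0.2]
grip_width: 0.0939
grip_force: 0.0
```

>>> jog_arm --pt "0.04 0.022 0 0 0 0 1" --pt "0.04 0.022 0 0 0 0 1" --pt "0.04 0.022 0 0 0 0 1" --pt "0.04 0.022 0 0 0 0 1" --pt "0.04 0.022 0 0 0 0 1"

```text
time_s: 1.5
ee_pos: [0.2822, -0.3216, 0.385]
eef_rot: [-3.141, -0.0, 1.565]
force: [0.8, -0.4, 0.4]
grip_width: 0.094
grip_force: 0.0
```

>>> jog_arm --pt "0.04 0.022 0 0 0 0 1" --pt "0.04 0.022 0 0 0 0 1" --pt "0.04 0.022 0 0 0 0 1" --pt "0.04 0.022 0 0 0 0 1" --pt "0.04 0.022 0 0 0 0 1"

```text
time_s: 2.0
ee_pos: [0.3932, -0.1221, 0.3852]
eef_rot: [3.142, 0.0, 1.566]
force: [0.0, -0.5, 0.6]
grip_width: 0.094
grip_force: 0.0
```

>>> jog_arm --pt "0.04 0.028 0 0 0 0 1" --pt "0.04 0.028 0 0 0 0 1" --pt "0.04 0.028 0 0 0 0 1" --pt "0.03 0.02 0 0 0 0 1" --pt "0 0 0 0 0 0 1"

```text
time_s: 2.5
ee_pos: [0.4988, 0.0286, 0.3837]
eef_rot: [-3.139, -0.0, 1.57]
force: [-0.0, -0.3, -1.4]
grip_width: 0.0939
grip_force: 0.0
```

```bash
python3 - <<'E'
from h import *
import json
m=ctrl.camera_model("wrist"); im=ctrl.camera("wrist"); cv2.imwrite("pics/w1.png",im[:,:,::-1])
json.dump({k:np.array(v).tolist() for k,v in m.items() if k in("intrinsics","rvec","tvec")},open("w1.json","w"))
R=cv2.Rodrigues(np.array(m["rvec"]))[0];print(m["intrinsics"],-R.T@np.array(m["tvec"]).ravel(),R, proj("wrist",[[.584,.029,.04]]),ctrl.get_obs()["ee_pos"])
E
```

```text
[[358.61388409   0.         280.24162636]
 [  0.         358.61388409 205.9910863 ]
 [  0.           0.           1.        ]] [0.50005124 0.09911601 0.59272857] [[ 9.99993742e-01 -1.22335305e-03 -3.31949661e-03]
 [-3.79490878e-04 -9.69987627e-01  2.43153982e-01]
 [-3.51733380e-03 -2.43151201e-01 -9.69982021e-01]] [[336.30570141 161.67143431]] [0.49800018 0.02700095 0.38415863]
```

View pics/w1.png

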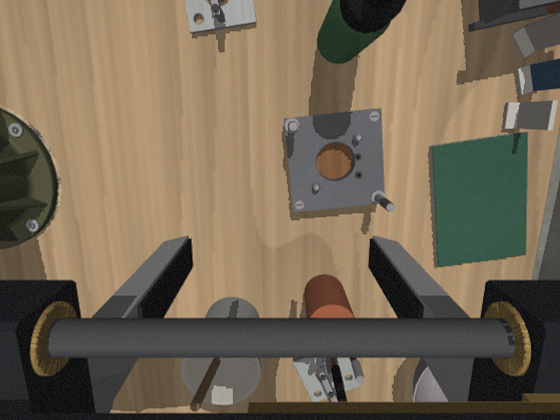

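The wrist picture settles it: the pins are at (316,188) and (357,140), that is (-34,-34) and (+34,+34), and the plugs at (358,158) and (359,175) are flush. So die_a fits. I'll move closer to the holder for an accurate pose.

>>> jog_arm --pt "0.015 0.027 0.035 0 0 0 1" --pt "0.015 0.027 0.035 0 0 0 1" --pt "0.015 0.027 0.035 0 0 0 1" --pt "0 0 0.025 0 0 0 1" --pt "0 0 0 0 0 0 1"

```text
time_s: 3.05
ee_pos: [0.5775, 0.0693, 0.2516]
eef_rot: [-3.135, 0.001, 1.565]
force: [-0.6, 0.6, 0.4]
grip_width: 0.0939
grip_force: 0.0
```

```bash
cat > snap.py <<'E'
import sys,json
from h import *
o=ctrl.get_obs(); m=ctrl.camera_model("wrist"); im=ctrl.camera("wrist"); n=sys.argv[1]
cv2.imwrite(f"pics/{n}.png",im[:,:,::-1]); json.dump({k:np.array(m[k]).tolist() for k in("intrinsics","rvec","tvec")},open(n+".json","w"))
p=proj("wrist",[eval(a) for a in sys.argv[2:3]],m)[0]; print(p,o["ee_pos"],o["eef_rot"])
r=int(sys.argv[3]); u,v=[int(max(r,min(L-r,a))) for a,L in zip(p,(560,420))]
cv2.imwrite(f"pics/{n}c.png",cv2.resize(im[v-r:v+r,u-r:u+r,::-1],(600,600),interpolation=cv2.INTER_CUBIC)); print("origin",u-r,v-r,"scale",300/r)
E
python3 snap.py w2 "[.584,.029,.04]" 75
```

```text
[286.61670784 210.09204401] [0.57750608 0.06929362 0.25160403] [-3.13505675e+00  5.31358611e-04  1.56521190e+00]
origin 211 135 scale 4.0
```

View pics/w2c.png

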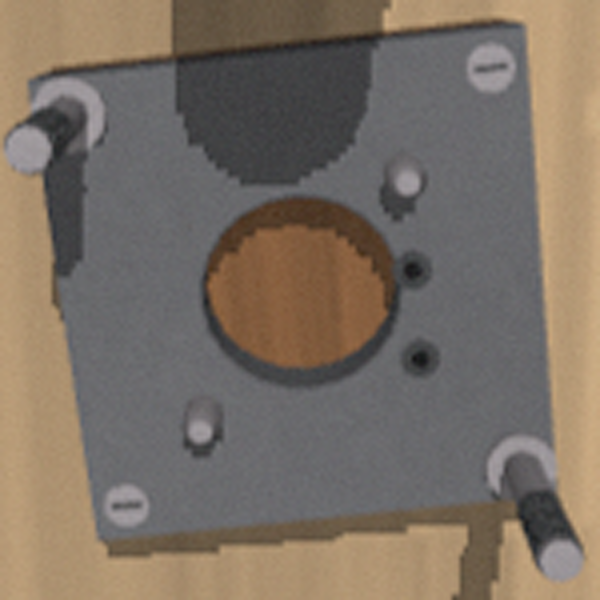

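The crop shows pin tops at (407,182) and (201,430), flush plugs at (413,271) and (420,357), and stud tops at (30,148) and (560,560). I'll fit the holder pose to these points.

```bash
cat > fit.py <<'E'
from h import *
def fit(A,B):  # rigid 2D: B = c + R(a) A
    A=np.array(A,float);B=np.array(B,float);a0=A-A.mean(0);b0=B-B.mean(0)
    an=np.arctan2((a0[:,0]*b0[:,1]-a0[:,1]*b0[:,0]).sum(),(a0*b0).sum());R=np.array([[np.cos(an),-np.sin(an)],[np.sin(an),np.cos(an)]])
    c=B.mean(0)-R@A.mean(0); return c,an,((B-c-A@R.T)*1000).round(1)
def crop2(m,org,s,p,z): return ray("wrist",np.array(org)+(np.array(p)+.5)/s-.5,z,m)[0]
E
python3 - <<'E'
from fit import *
import json
m=json.load(open("w2.json"))
L=[((.034,.034),(407,182),.058),((-.034,-.034),(201,430),.058),((.034,.004),(413,271),.04),((.034,-.024),(420,357),.04),((.062,-.062),(560,560),.11),((-.062,.062),(30,148),.11)]
B=[crop2(m,(211,135),4,p,z) for _,p,z in L]
for k in (2,4,6): print(fit([l[0] for l in L[:k]],B[:k]))
# die_a rough from top: bright mask
t=cv2.imread("pics/top0.png"); hsv=cv2.cvtColor(t,cv2.COLOR_BGR2HSV)
mk=((hsv[...,1]<40)&(hsv[...,2]>140)).astype(np.uint8)
w=np.zeros_like(mk); w[226:276,189:240]=1; mk=cv2.morphologyEx(mk*w,cv2.MORPH_CLOSE,np.ones((5,5)))
c=max(cv2.findContours(mk,0,1)[0],key=cv2.contourArea); r=cv2.minAreaRect(c); print(r)
b=ray("top",cv2.boxPoints(r),.01); print(b.round(3),b.mean(0),np.linalg.norm(np.diff(b,axis=0),axis=1))
E
```

```text
(array([0.58316249, 0.0316796 ]), np.float64(0.10696190908556687), array([[-0.2, -0.3],
       [ 0.2,  0.3]]))
(array([0.58323724, 0.03152656]), np.float64(0.10417521596260872), array([[-0.4, -0. ],
       [ 0.2,  0.3],
       [ 0.2, -0.5],
       [-0.1,  0.2]]))
(array([0.58329509, 0.03164979]), np.float64(0.10136662032636246), array([[-0.6, -0.1],
       [ 0.3,  0.1],
       [ 0.1, -0.6],
       [-0.1,  0.2],
       [-0.3,  0.4],
       [ 0.5, -0.1]]))
((213.0461883544922, 250.86927795410156), (31.00868034362793, 31.876924514770508), 82.87498474121094)
[[0.446 0.338]
 [0.461 0.237]
 [0.363 0.221]
 [0.349 0.321]] [0.40501879 0.27947796] [0.10222557 0.09926121 0.10121514]
```

>>> jog_arm --pt "0 -0.043 0 0 0 0 1" --pt "0 -0.043 0 0 0 0 1" --pt "0 -0.043 0 0 0 0 1" --pt "0 -0.043 0 0 0 0 1" --pt "0 0 0 0 0 0 1"

```text
time_s: 3.6
ee_pos: [0.4039, 0.0706, 0.2584]
eef_rot: [3.136, -0.0, 1.566]
force: [0.2, 0.4, 1.0]
grip_width: 0.0941
grip_force: 0.0
```

>>> jog_arm --pt "0.048 0 0 0 0 0 1" --pt "0.048 0 0 0 0 0 1" --pt "0.048 0 0 0 0 0 1" --pt "0.048 0 0 0 0 0 1" --pt "0.048 0 0 0 0 0 1"

```text
time_s: 4.1
ee_pos: [0.4086, 0.3129, 0.2576]
eef_rot: [3.138, -0.002, 1.565]
force: [0.3, -0.9, 0.3]
grip_width: 0.0942
grip_force: 0.0
```

>>> jog_arm --pt "0 0 0 0 0 0 1" --pt "0 0 0 0 0 0 1"

```text
time_s: 4.3
ee_pos: [0.4085, 0.3113, 0.2564]
eef_rot: [3.14, -0.001, 1.567]
force: [0.4, -1.2, -0.1]
grip_width: 0.094
grip_force: 0.0
```

```bash
python3 snap.py w3 "[.405,.279,.01]" 60
```

```text
[277.13606944 197.6033212 ] [0.4084773  0.31129339 0.256445  ] [ 3.14012808e+00 -6.77333462e-04  1.56681345e+00]
origin 217 137 scale 5.0
```

View pics/w3c.png

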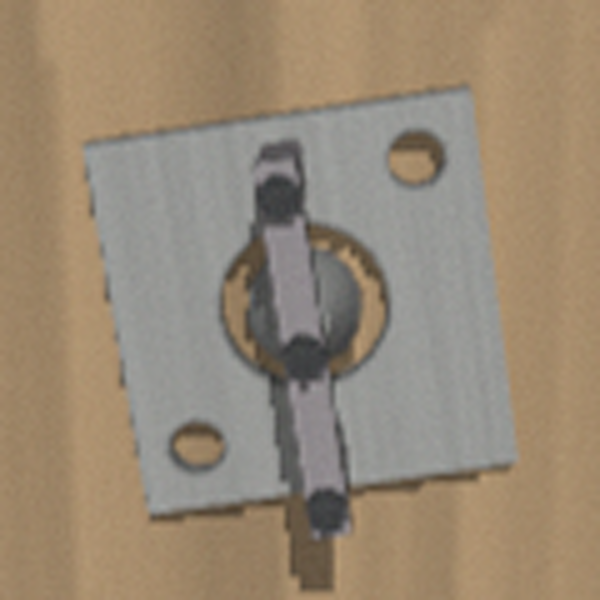

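The die has diagonal holes at (416,158) and (197,445), and plate corners at (84,143), (470,86), (516,463) and (151,515). It is die_a.

```bash
python3 - <<'E'
from fit import *
import json
m=json.load(open("w3.json"))
L=[((.034,.034),(416,158),.01),((-.034,-.034),(197,445),.01),((-.05,.05),(85,144),.01),((.05,.05),(470,86),.01),((.05,-.05),(516,463),.01),((-.05,-.05),(151,515),.01),((0,0),(306,357),.064),((0,.038),(279,197),.064),((0,-.038),(327,510),.064)]
B=[crop2(m,(217,137),5,p,z) for _,p,z in L]
A=[l[0] for l in L]
print(fit(A[:6],B[:6]));print(fit(A[6:],B[6:]))
E
```

```text
(array([0.40563541, 0.27871124]), np.float64(0.14179948063876957), array([[-0.3,  0.1],
       [-0.1,  0.8],
       [ 0.8,  0.1],
       [-0.4,  0.3],
       [-0.7, -0.6],
       [ 0.8, -0.7]]))
(array([0.40579522, 0.27888256]), np.float64(0.14156003895147792), array([[ 0.4, -0. ],
       [-0.2, -0.3],
       [-0.2,  0.3]]))
```

>>> jog_arm --pt "-0.0325 -0.003 0.02 0 0 0 1" --pt "0 0 0.04 0 0 -0.146 1" --pt "0 0 0.048 0 0 0 1" --pt "0 0 0.048 0 0 0 1" --pt "0 0 0 0 0 0 1"

```text
time_s: 4.85
ee_pos: [0.403, 0.2758, 0.0956]
eef_rot: [-3.135, 0.003, 1.71]
force: [-0.0, 0.3, 1.1]
grip_width: 0.0939
grip_force: 0.0
```

>>> jog_arm --pt "0 0 0 0 0 0 1"

```text
time_s: 4.95
ee_pos: [0.4058, 0.278, 0.1012]
eef_rot: [3.141, -0.0, 1.71]
force: [0.7, 0.8, 1.1]
grip_width: 0.0939
grip_force: 0.0
```

>>> jog_arm --pt "0 0 0.03 0 0 0 1" --pt "0 0 0.025 0 0 0 1" --pt "0 0 0.012 0 0 0 1" --pt "0 0 0 0 0 0 1" --pt "0 0 0 0 0 0 1"

```text
time_s: 5.45
ee_pos: [0.4059, 0.279, 0.0342]
eef_rot: [3.139, -0.001, 1.712]
force: [-0.4, 0.0, -0.2]
grip_width: 0.0942
grip_force: 0.0
```

>>> jog_arm --pt "0 0 0 0 0 0 -1" --pt "0 0 0 0 0 0 -1" --pt "0 0 0 0 0 0 -1" --pt "0 0 0 0 0 0 -1" --pt "0 0 0 0 0 0 -1" --squeeze 40

```text
time_s: 5.95
ee_pos: [0.4048, 0.2786, 0.0324]
eef_rot: [3.142, -0.0, 1.712]
force: [-0.5, 0.7, -0.2]
grip_width: 0.0575
grip_force: 0.0
```

>>> jog_arm --pt "0 0 0 0 0 0 -1" --pt "0 0 0 0 0 0 -1" --pt "0 0 0 0 0 0 -1" --pt "0 0 0 0 0 0 -1" --pt "0 0 0 0 0 0 -1"

```text
time_s: 6.45
ee_pos: [0.4048, 0.2785, 0.0322]
eef_rot: [-3.142, 0.0, 1.712]
force: [-0.2, -0.0, 0.8]
grip_width: 0.0175
grip_force: 0.0
```

>>> jog_arm --pt "0 0 0 0 0 0 -1" --pt "0 0 0 0 0 0 -1" --pt "0 0 0 0 0 0 -1" --pt "0 0 0 0 0 0 -1"

```text
time_s: 6.85
ee_pos: [0.4048, 0.2785, 0.0322]
eef_rot: [-3.142, 0.0, 1.712]
force: [-1.0, 1.1, -0.9]
grip_width: 0.0007
grip_force: 0.0
```

>>> jog_arm --pt "0 0 -0.01 0 0 0 -1" --pt "0 0 -0.02 0 0 0 -1" --pt "0 0 -0.03 0 0 0 -1" --pt "0 0 -0.03 0 0 0 -1" --pt "0 0 -0.03 0 0 0 -1"

```text
time_s: 7.35
ee_pos: [0.4047, 0.2785, 0.1543]
eef_rot: [3.141, -0.0, 1.712]
force: [0.2, 0.1, 0.1]
grip_width: 0.0003
grip_force: 0.0
```

>>> jog_arm --pt "0 0 -0.03 0 0 0 -1" --pt "0 0 -0.02 0 0 0 -1" --pt "0 0 0 0 0 0.04 -1" --pt "0 0 0 0 0 0 -1" --pt "0 0 0 0 0 0 -1"

```text
time_s: 7.85
ee_pos: [0.4046, 0.2784, 0.2023]
eef_rot: [-3.141, 0.0, 1.673]
force: [0.0, -0.7, -0.7]
grip_width: 0.0006
grip_force: 0.0
```

The fingers shut fully on nothing, so the grasp missed. I'll look before going on.

```bash
python3 - <<'E'
from h import *
import json
m=ctrl.camera_model("wrist"); w=ctrl.camera("wrist"); t=ctrl.camera("top"); s=ctrl.camera("scene")
json.dump({k:np.array(m[k]).tolist() for k in("intrinsics","rvec","tvec")},open("w4.json","w"))
cv2.imwrite("pics/w4.png",w[:,:,::-1]);cv2.imwrite("pics/top4.png",t[:,:,::-1]);cv2.imwrite("pics/scene4.png",s[:,:,::-1])
o=ctrl.get_obs();print(o["ee_pos"],o["grip_width"],proj("wrist",[o["ee_pos"]]),proj("scene",[o["ee_pos"]]),proj("top",[o["ee_pos"]]))
c=s[130:290,250:460,::-1]
cv2.imwrite("pics/cmp4.png",np.hstack([cv2.resize(w[:,:,::-1],(400,300)),cv2.resize(c,(394,300),interpolation=cv2.INTER_CUBIC)]))
E
```

```text
[0.40465644 0.27844356 0.20198561] 0.0002998431095626292 [[279.38875699 234.61114693]] [[360.81684886 190.28899287]] [[205.14947289 248.59710169]]
```

View pics/cmp4.png

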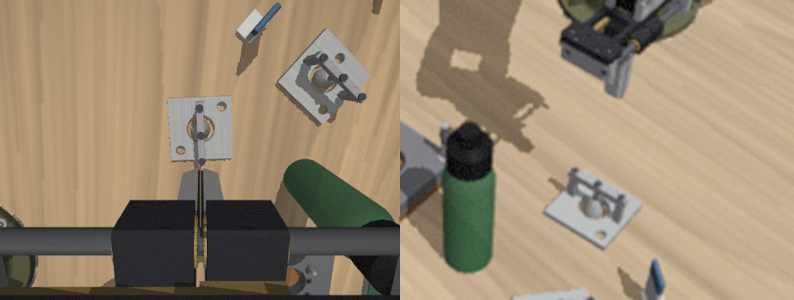

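The wrist half shows the die untouched at about (200,128) and the fingers shut. In the scene half the fingertip looks about 8 px higher than the projected TCP, so I'll check this enlarged, with markers at TCP height and above.

```bash
python3 - <<'E'
from h import *
import json
o=ctrl.get_obs()["ee_pos"]; out=[]
for n,f,m in (("wrist","w4",json.load(open("w4.json"))),("scene","scene4",None)):
    im=cv2.imread(f"pics/{f}.png"); P=[o+[0,0,d] for d in(0,.02,.04)]; q=proj(n,P,m); r=40 if n=="scene" else 60
    u,v=q[0].round().astype(int); c=cv2.resize(im[v-r:v+r,u-r:u+r],(400,400),interpolation=cv2.INTER_CUBIC); k=200/r
    for (a,b),col in zip((q-[u-r,v-r]+.5)*k,[(0,0,255),(0,255,255),(255,0,255)]): cv2.drawMarker(c,(int(a),int(b)),col,0,14,1)
    out.append(c); print(n,q)
cv2.imwrite("pics/cmp5.png",np.hstack(out))
E
```

```text
wrist [[279.44673245 234.4169987 ]
 [279.33754208 245.86814595]
 [279.20499534 259.7687513 ]]
scene [[360.81684886 190.28899287]
 [361.90100937 184.31281658]
 [363.01466698 178.1740446 ]]
```

View pics/cmp5.png

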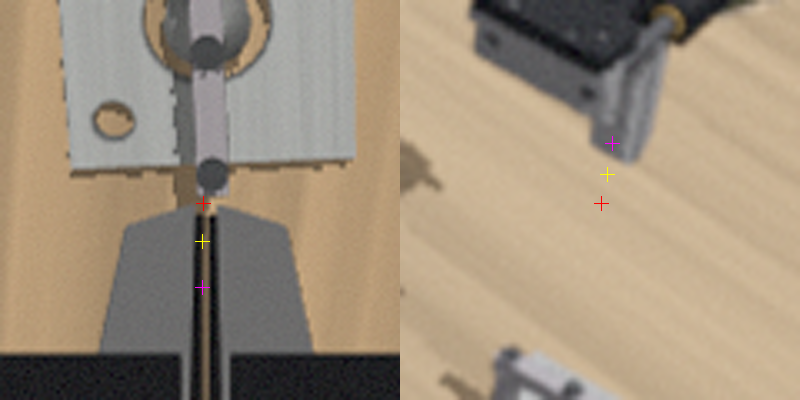

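```bash
python3 - <<'E'
from h import *
import json
m4=json.load(open("w4.json"))
print("nut pred wrist4",proj("wrist",[[.4058,.2789,.064]],m4),"seen ~(280.5,189); at z.064 seen->",ray("wrist",[280.5,189],.064,m4))
print("bar end seen (282.7,226.5)->",ray("wrist",[282.7,226.5],.064,m4),"pred",proj("wrist",[[.4058+.038*.1413,.2789-.038*.99,.064]],m4))
c,s=np.cos(.1417),np.sin(.1417)
C=[[.4057+c*x-s*y,.2788+s*x+c*y,.01] for x,y in((.05,.05),(-.05,.05),(-.05,-.05),(.05,-.05))]
print("scene pred corners",proj("scene",C).round(1).tolist())
h,k=np.cos(.103),np.sin(.103)
H=[[.5832+h*x-k*y,.0316+k*x+h*y,.11] for x,y in((.062,-.062),(-.062,.062))]
print("scene pred studs",proj("scene",H).round(1).tolist(), "top",proj("top",H).round(1).tolist())
im=cv2.imread("pics/scene4.png");hs=cv2.cvtColor(im,cv2.COLOR_BGR2HSV);mk=((hs[...,1]<40)&(hs[...,2]>140)).astype(np.uint8);w=np.zeros_like(mk);w[210:270,320:385]=1
cc=max(cv2.findContours(cv2.morphologyEx(mk*w,3,np.ones((3,3))),0,1)[0],key=cv2.contourArea)[:,0];print("seen extremes",cc[cc[:,0].argmin()],cc[cc[:,0].argmax()],cc[cc[:,1].argmax()])
W=json.load(open("w3.json"));
R=cv2.Rodrigues(np.array(m4["rvec"]))[0];o=ctrl.get_obs();cam=-R.T@np.array(m4["tvec"]);print("cam-ee now",cam-o["ee_pos"],o["qpos"])
E
```

```text
nut pred wrist4 [[281.07376336 189.27457581]] seen ~(280.5,189); at z.064 seen-> [[0.40520856 0.27911689]]
bar end seen (282.7,226.5)-> [[0.41137441 0.24084039]] pred [[282.54357334 226.06741624]]
scene pred corners [[357.1, 262.5], [377.7, 238.6], [346.3, 220.7], [325.2, 243.0]]
scene pred studs [[204.5, 200.3], [272.0, 197.0]] top [[311.4, 171.0], [274.5, 214.3]]
seen extremes [327 241] [378 240] [359 262]
cam-ee now [-0.0065131   0.07026936  0.20926997] [ 5.28113327e-01  1.47609177e-01  1.64410959e+00 -9.09465344e-08
  1.35058972e+00  4.26491126e-01]
```

All cameras agree on the die to about 1 mm, so the fingertip itself is not at the reported TCP. I'll triangulate the tip from two views.

```bash
python3 - <<'E'
from h import *
import json
m4=json.load(open("w4.json")); o=ctrl.get_obs()["ee_pos"]
def P(m): return np.array(m["intrinsics"])@np.c_[cv2.Rodrigues(np.array(m["rvec"]))[0],np.array(m["tvec"]).ravel()]
for w in [(279.9,237),(279.9,240),(262,240)]:
  for s in [(364.1,181.1),(360,179)]:
    X=cv2.triangulatePoints(P(m4),P(ctrl.camera_model("scene")),np.array(w,float).reshape(2,1),np.array(s,float).reshape(2,1));X=(X[:3]/X[3]).ravel();print(w,s,(X-o).round(4),proj("wrist",[X],m4).round(1),proj("scene",[X]).round(1))
E
```

```text
(279.9, 237) (364.1, 181.1) [0.0002 0.0064 0.0337] [[280.8 243.6]] [[364.8 181.6]]
(279.9, 237) (360, 179) [ 0.002  -0.0004  0.0338] [[283.  256.2]] [[362.  180.4]]
(279.9, 240) (364.1, 181.1) [0.0001 0.0058 0.0336] [[280.5 244.7]] [[364.6 181.5]]
(279.9, 240) (360, 179) [ 0.0018 -0.0011  0.0335] [[282.5 257.2]] [[361.8 180.3]]
(262, 240) (364.1, 181.1) [-0.0092  0.0002  0.0229] [[262.8 245.8]] [[364.7 181.6]]
(262, 240) (360, 179) [-0.0074 -0.0068  0.0228] [[264.8 257.8]] [[361.9 180.4]]
```

The tip is really about 33 mm above the reported TCP. That explains the miss: at reported z = 0.032 the tips were at about 0.065, just over the nut at 0.064. I'll treat it as a tool-length offset, reopen, and go down to reported z ≈ 0.002 in small steps while watching the force.

>>> jog_arm --pt "0 0.001 0.02 0 0 -0.04 1" --pt "0 0 0.04 0 0 0 1" --pt "0 0 0.03 0 0 0 1" --pt "0 0 0 0 0 0 1" --pt "0 0 0 0 0 0 1"

```text
time_s: 8.5
ee_pos: [0.406, 0.2788, 0.113]
eef_rot: [-3.141, 0.0, 1.712]
force: [1.0, 1.2, 0.3]
grip_width: 0.0371
grip_force: 0.0
```

>>> jog_arm --pt "0 0 0 0 0 0 1" --pt "0 0 0 0 0 0 1" --pt "0 0 0 0 0 0 1" --pt "0 0 0 0 0 0 1" --pt "0 0 0 0 0 0 1"

```text
time_s: 9.0
ee_pos: [0.4059, 0.2787, 0.1125]
eef_rot: [3.141, -0.0, 1.712]
force: [-0.6, 0.7, -0.9]
grip_width: 0.0768
grip_force: 0.0
```

>>> jog_arm --pt "0 0 0.04 0 0 0 1" --pt "0 0 0.03 0 0 0 1" --pt "0 0 0.01 0 0 0 1" --pt "0 0 0 0 0 0 1"

```text
time_s: 9.4
ee_pos: [0.4054, 0.2784, 0.0316]
eef_rot: [-3.14, 0.001, 1.712]
force: [0.3, -0.4, -0.3]
grip_width: 0.0943
grip_force: 0.0
```

>>> jog_arm --pt "0 0 0.005 0 0 0 1" --pt "0 0 0.005 0 0 0 1" --pt "0 0 0 0 0 0 1"

```text
time_s: 9.7
ee_pos: [0.4059, 0.2787, 0.0224]
eef_rot: [3.141, -0.0, 1.712]
force: [-0.2, -0.5, -0.3]
grip_width: 0.0937
grip_force: 0.0
```

>>> jog_arm --pt "0 0 0.005 0 0 0 1" --pt "0 0 0.005 0 0 0 1" --pt "0 0 0 0 0 0 1"

```text
time_s: 10.0
ee_pos: [0.4055, 0.2785, 0.0116]
eef_rot: [-3.141, 0.0, 1.712]
force: [0.5, -1.0, -0.1]
grip_width: 0.0937
grip_force: 0.0
```

>>> jog_arm --pt "0 0 0.005 0 0 0 1" --pt "0 0 0.005 0 0 0 1" --pt "0 0 0 0 0 0 1"

```text
time_s: 10.3
ee_pos: [0.4055, 0.2784, 0.0015]
eef_rot: [-3.141, 0.0, 1.712]
force: [0.2, 0.3, 0.3]
grip_width: 0.0943
grip_force: 0.0
```

>>> jog_arm --pt "0 0 0 0 0 0 -1" --pt "0 0 0 0 0 0 -1" --pt "0 0 0 0 0 0 -1" --pt "0 0 0 0 0 0 -1" --pt "0 0 0 0 0 0 -1" --squeeze 40

```text
time_s: 10.8
ee_pos: [0.4059, 0.2787, 0.0023]
eef_rot: [3.141, -0.0, 1.712]
force: [0.5, -0.3, -0.8]
grip_width: 0.0577
grip_force: 0.0
```

>>> jog_arm --pt "0 0 0 0 0 0 -1" --pt "0 0 0 0 0 0 -1" --pt "0 0 0 0 0 0 -1" --pt "0 0 0 0 0 0 -1" --pt "0 0 0 0 0 0 -1"

```text
time_s: 11.3
ee_pos: [0.4058, 0.2787, 0.0022]
eef_rot: [-3.142, -0.0, 1.712]
force: [0.1, 1.3, 0.5]
grip_width: 0.0175
grip_force: 0.0
```

>>> jog_arm --pt "0 0 0 0 0 0 -1" --pt "0 0 0 0 0 0 -1" --pt "0 0 0 0 0 0 -1"

```text
time_s: 11.6
ee_pos: [0.4058, 0.2786, 0.0022]
eef_rot: [-3.141, 0.0, 1.712]
force: [-0.7, -1.0, 0.7]
grip_width: 0.0098
grip_force: 40.0
```

It is gripped at 9.8 mm with 40 N. I'll lift it, carry it along x ≈ 0.405 to clear the bottle, then move over the holder.

>>> jog_arm --pt "0 0 -0.01 0 0 0 -1" --pt "0 0 -0.025 0 0 0 -1" --pt "0 0 -0.03 0 0 0 -1" --pt "0 0 -0.03 0 0 0 -1" --pt "0 0 -0.03 0 0 0 -1"

```text
time_s: 12.1
ee_pos: [0.4055, 0.2784, 0.1289]
eef_rot: [-3.141, 0.0, 1.712]
force: [-0.6, 0.8, -4.2]
grip_width: 0.0095
grip_force: 40.0
```

>>> jog_arm --pt "0 0 -0.025 0 0 0.019 -1" --pt "0 0 0 0 0 0.02 -1" --pt "0 0 0 0 0 0 -1" --pt "0 0 0 0 0 0 -1"

```text
time_s: 12.5
ee_pos: [0.4051, 0.2782, 0.1506]
eef_rot: [-3.139, 0.001, 1.673]
force: [-0.5, 0.4, -3.9]
grip_width: 0.0096
grip_force: 40.0
```

```bash
cat > go.py <<'E'
import sys,numpy as np
from scipy.spatial.transform import Rotation as R
from station import ctrl
o=ctrl.get_obs(); d=np.array([float(a) for a in sys.argv[1:4]])-o["ee_pos"]; T=R.from_euler("xyz",o["eef_rot"])
print("world",d.round(4),"tool",T.inv().apply(d).round(4),"rot",(T.inv()*R.from_euler("xyz",[np.pi,0,float(sys.argv[4])])).as_rotvec().round(4),"F",o["force"].round(1),"w",o["grip_width"],o["grip_force"])
E
python3 go.py .5833 .0315 .15 1.6733
```

```text
world [ 0.1782 -0.2467 -0.0006] tool [-0.2636  0.1521  0.0006] rot [-0.0024  0.0011 -0.0002] F [-0.5  0.4 -3.9] w 0.00955635684410685 39.99896585941315
```

>>> jog_arm --pt "-0.045 -0.005 0 0 0 0 -1" --pt "-0.045 -0.005 0 0 0 0 -1" --pt "-0.045 -0.005 0 0 0 0 -1" --pt "-0.045 -0.005 0 0 0 0 -1" --pt "-0.045 -0.005 0 0 0 0 -1"

```text
time_s: 13.0
ee_pos: [0.4029, 0.0506, 0.1511]
eef_rot: [-3.14, -0.0, 1.674]
force: [1.2, 0.4, -4.0]
grip_width: 0.0097
grip_force: 40.0
```

>>> jog_arm --pt "-0.018 -0.002 0 0 0 0 -1" --pt "0 0 0 0 0 0 -1"

```text
time_s: 13.2
ee_pos: [0.4031, 0.0322, 0.1511]
eef_rot: [-3.14, 0.0, 1.67]
force: [-0.5, 0.9, -4.3]
grip_width: 0.01
grip_force: 40.0
```

>>> jog_arm --pt "-0.0045 0.042 0 0 0 0 -1" --pt "-0.0045 0.042 0 0 0 0 -1" --pt "-0.0045 0.042 0 0 0 0 -1" --pt "-0.0045 0.042 0 0 0 0 -1" --pt "0 0 0 0 0 0 -1"

```text
time_s: 13.7
ee_pos: [0.5751, 0.0342, 0.149]
eef_rot: [-3.138, -0.0, 1.673]
force: [-1.0, 0.2, -4.6]
grip_width: 0.0096
grip_force: 40.0
```

>>> jog_arm --pt "0 0 0 0 0 0 -1" --pt "0 0 0 0 0 0 -1"

```text
time_s: 13.9
ee_pos: [0.5717, 0.034, 0.1517]
eef_rot: [-3.14, -0.0, 1.673]
force: [-0.2, -0.0, -3.3]
grip_width: 0.0096
grip_force: 40.0
```

```bash
python3 go.py .5833 .0315 .15 1.6733; python3 - <<'E'
from h import *
w=ctrl.camera("wrist");s=ctrl.camera("scene");a=cv2.resize(w[:,:,::-1],(400,300));b=cv2.resize(s[130:280,140:340,::-1],(400,300),interpolation=cv2.INTER_CUBIC)
cv2.imwrite("pics/cmp6.png",np.hstack([a,b]))
E
```

```text
world [ 0.0116 -0.0025 -0.0017] tool [-0.0036  0.0113  0.0016] rot [-0.0014 -0.0002  0.0001] F [-0.2 -0.  -3.3] w 0.009583940474743837 39.99747633934021
```

View pics/cmp6.png

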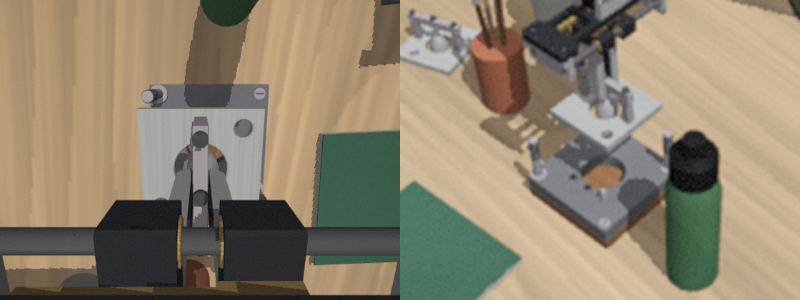

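The picture shows the die level in the grip at (200,160), and the holder beneath it with the studs clear. I'll align it and descend.

>>> jog_arm --pt "-0.0036 0.0113 0.012 0 0 0 -1" --pt "0 0 0.03 0 0 0 -1" --pt "0 0 0.03 0 0 0 -1" --pt "0 0 0 0 0 0 -1" --pt "0 0 0 0 0 0 -1"

```text
time_s: 14.5
ee_pos: [0.5843, 0.031, 0.0814]
eef_rot: [3.141, 0.0, 1.673]
force: [0.9, -0.5, -3.4]
grip_width: 0.0098
grip_force: 40.0
```

```bash
python3 go.py .5833 .0315 .06 1.6733
```

```text
world [-0.001   0.0005 -0.0214] tool [ 0.0006 -0.0009  0.0214] rot [ 0.0006  0.     -0.0005] F [ 0.9 -0.5 -3.4] w 0.009778269497207639 39.99751925468445
```

>>> jog_arm --pt "0.0006 -0.0009 0.012 0 0 0 -1" --pt "0 0 0.006 0 0 0 -1" --pt "0 0 0 0 0 0 -1"

```text
time_s: 14.8
ee_pos: [0.5829, 0.0315, 0.0617]
eef_rot: [-3.141, -0.0, 1.673]
force: [-0.5, 0.7, -2.9]
grip_width: 0.0093
grip_force: 40.0
```

>>> jog_arm --pt "0 0 0.004 0 0 0 -1" --pt "0 0 0.004 0 0 0 -1" --pt "0 0 0 0 0 0 -1"

```text
time_s: 15.1
ee_pos: [0.583, 0.0313, 0.0537]
eef_rot: [-3.141, 0.0, 1.673]
force: [0.1, -2.4, -4.3]
grip_width: 0.0094
grip_force: 40.0
```

>>> jog_arm --pt "0 0 0.003 0 0 0 -1" --pt "0 0 0.003 0 0 0 -1" --pt "0 0 0 0 0 0 -1"

```text
time_s: 15.4
ee_pos: [0.5831, 0.0313, 0.0477]
eef_rot: [-3.141, 0.0, 1.673]
force: [-0.3, -3.2, -5.0]
grip_width: 0.0098
grip_force: 40.0
```

>>> jog_arm --pt "0 0 0.003 0 0 0 -1" --pt "0 0 0.002 0 0 0 -1" --pt "0 0 0 0 0 0 -1"

```text
time_s: 15.7
ee_pos: [0.5833, 0.0315, 0.0432]
eef_rot: [3.142, 0.0, 1.673]
force: [-1.0, -2.1, -3.1]
grip_width: 0.0097
grip_force: 40.0
```

>>> jog_arm --pt "0 0 0.002 0 0 0 -1" --pt "0 0 0 0 0 0 -1"

```text
time_s: 15.9
ee_pos: [0.5837, 0.0319, 0.0424]
eef_rot: [3.14, -0.0, 1.673]
force: [-4.6, 2.0, 8.1]
grip_width: 0.0098
grip_force: 40.0
```

>>> jog_arm --pt "0 0 0.0005 0 0 0 0.1" --pt "0 0 0 0 0 0 0.1" --pt "0 0 0 0 0 0 0.1" --pt "0 0 0 0 0 0 0.1" --pt "0 0 0 0 0 0 0.1"

```text
time_s: 16.4
ee_pos: [0.5833, 0.0315, 0.0407]
eef_rot: [3.142, -0.0, 1.673]
force: [0.0, 0.2, -0.9]
grip_width: 0.046
grip_force: 0.0
```

>>> jog_arm --pt "0 0 -0.01 0 0 0 0.1" --pt "0 0 -0.03 0 0 0 0.1" --pt "0 0 -0.04 0 0 0 0.1" --pt "0 0 -0.04 0 0 0 0.1" --pt "0 0 -0.04 0 0 0 0.1"

```text
time_s: 16.9
ee_pos: [0.5831, 0.0315, 0.2033]
eef_rot: [3.141, 0.0, 1.673]
force: [0.7, -0.6, -0.0]
grip_width: 0.0518
grip_force: 0.0
```

>>> jog_arm --pt "0.02 0 -0.03 0 0 0 0.1" --pt "0.03 0 0 0 0 0 0.1" --pt "0 0 0 0 0 0 0.1"

```text
time_s: 17.2
ee_pos: [0.5781, 0.0836, 0.2324]
eef_rot: [3.139, -0.0, 1.675]
force: [-0.5, -0.6, -0.8]
grip_width: 0.0515
grip_force: 0.0
```

```bash
python3 snap.py w7 "[.583,.0315,.05]" 75
```

```text
[279.08062679 226.96623822] [0.57805328 0.08360513 0.23243205] [ 3.13932206e+00 -4.67541719e-04  1.67516748e+00]
origin 204 151 scale 4.0
```

View pics/w7c.png

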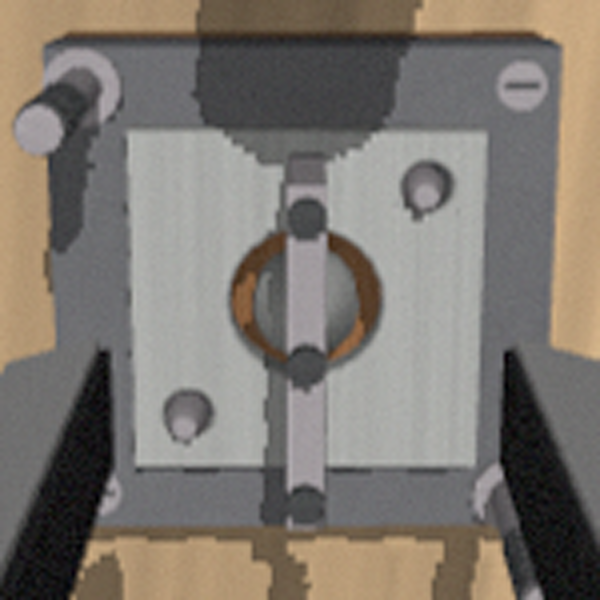

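The picture shows both pins standing through the die's holes at (427,188) and (187,415), with the plate square on the deck. Deck contact came at reported z 0.0424, which puts the underside at about 40 mm.

```bash
python3 -c "
from station import ctrl
print(ctrl.hand_in())"
```

```text
the job is handed in; nothing more can be done
None
```

I handed the job in with die_a on both dowel pins, lying flat and fully home on the holder; die_b and die_c were never moved, and no verdict came back.

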